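# Clip the stationery tub shut and close the desk drawer

## Task

Put the blue lid on the white tub in the open drawer and press it down until both orange clips snap over its edges and it is fully home. Then push the drawer fully shut. Leave the bowl, tumbler and stapler where they are.

Things in the scene. Friction and masses are not known exactly. Their poses are not given: they have to be found in the camera images.
- lid_center (a point): Loose blue lid, about 90 g, right way up on the desk: 140 mm long (x), 100 mm wide (y, over two rounded edge beads), 54 mm high (z up). Point: its centre, half-way up, 27 mm above its underside. An 18 mm deep skirt, 130 x 80 mm outside, lower edge rounded, plugs into the tub; above it a 6 mm plate whose top is 3 mm below this point; then the rib. Either way round fits.
- lid_rib (a point): Middle of the white upright grip rib on the lid's plate, 12 mm above lid_center: 70 mm long along the lid's x, 16 mm thick along y, 30 mm high (15 mm above and below this point).
- tub_mouth (a point): Centre of the white tub's mouth, level with its rim, about 80 mm above the desk. Tub fixed in the drawer: 140 mm long (x, pointing into the cabinet), 90 wide (y), 58 deep, z up; mouth inside 134 x 84 mm, 2 mm room on each side of the lid's skirt. Home: lid plate on the rim, lid_center 9 mm above this point. A lid not home stands too high to pass under the cabinet's top.
- clip_l_head (a point): Middle of the round head (10 mm thick, 60 mm long along x) of the orange sprung clip on the tub's +y long side, 10 mm above the rim, overhanging the lid's edge by 3 mm. The lid plugs in freely by 5 mm, then stops on both heads about 13 mm above home; about 14 N straight down at its middle pushes them aside and they spring back over its edges.
- clip_r_head (a point): The same for the clip on the tub's -y side. The clips' tops are 15 mm above the rim and 114 mm apart over their outsides, so fingers opened wide near the seated lid's plate would hit them.
- drawer (a joint): How far the beech drawer is open, m: 0 shut, starts about 0.165 to 0.19 open. It slides with a friction of about 3 N and stays where it is left.
- drawer_face (a point): Centre of the outer face of the drawer's flat upright front panel, 170 mm wide (y) and 122 mm high (from 12 to 134 mm above the desk), 12 mm thick, no protruding handle. x points into the cabinet, the direction in which the drawer shuts; y along the panel, z up. The tub's nearer end is 22 mm behind this face, the tub's centre 92 mm.
- cabinet: Fixed beech drawer unit on the desk, 190 mm deep (x), 170 mm wide (y), 138 mm high. Origin at the foot of the middle of its front face, which the drawer's panel meets when shut; x points to its back. Its opening is 123 mm above the desk at the top.
- bowl: White ceramic bowl, 140 mm across, 60 mm high; origin under its centre. Not to be disturbed.
- tumbler: Glass tumbler, 72 mm across, 100 mm high; origin under its centre. Not to be disturbed.
- stapler: Red stapler, 130 mm long (x), 34 mm wide, 48 mm high; origin under its centre. Not to be disturbed.
Not all that is in view belongs to the job. Of the things that look like the part that bears lid_center, the middle-sized one is meant.

How it is judged (in metres and radians):
On the way, in this order (a step that is already met when the one before it is completed fails the run):
1. the lid is snapped home on the tub (z of lid_center in the frame of tub_mouth between 0.005 and 0.012 m and horizontal distance between lid_center and tub_mouth below 0.005 m and angle between the z axis of lid_center and the z axis of tub_mouth, either way round below 0.05 rad), for 0.2 s.
2. the drawer is pushed shut (value of joint drawer below 0.006 m), for 0.2 s.
At the end, for the whole second after the job is handed in: The lid is clipped home on the tub (lid centre 5 to 12 mm above the rim, within 5 mm sideways, level with the rim within 0.05 rad) and the drawer is shut to within 6 mm (all of step 1 and value of joint drawer below 0.006 m); the robot touches nothing.
It fails at once if the bowl is moved by more than 15 mm (distance of bowl from where it was at the start of the episode above 0.015 m).
It fails at once if the tumbler is moved by more than 15 mm (distance of tumbler from where it was at the start of the episode above 0.015 m).
It fails at once if the stapler is moved by more than 15 mm (distance of stapler from where it was at the start of the episode above 0.015 m).
It also fails if it takes over 56 s, if anything falls off the work surface, if the arm or the gripper's body presses on something with over 40 N, if the wrist force passes 120 N, or if a joint passes its speed limit or range.

## Robot

A 6-joint arm with a two-finger parallel gripper is mounted at the origin on the work surface. World frame = base frame: x ahead of the robot, y to its left, z up, the work surface at z = 0. Lengths are in m, angles in degrees, forces in N, time in s.
With the tool pointing down it reaches from about 0.375 to 0.9 m from the base axis. Payload 3.1 kg.
Tool frame: the origin (TCP) lies on the front face of the gripper's body, between the roots of the fingers; the fingertips stand 70 mm ahead of it and the grasp point (between the pads) lies 51 mm ahead of it (bot.tip_extent is the distance from the TCP to the fingertips, in m); z points along the fingers, x is the direction in which the jaws open and shut, and the axes are right-handed (so a half turn about z gives the same grasp; the last joint's range is limited). The gripper opens to 87 mm and grips with 3 to 60 N. Pads are 19 mm wide; open, the fingers measure 117 mm over their backs; the gripper's body (75 mm by 190 mm) begins 51 mm behind the grasp point.
Start: joints at [55.892, 30.224, 82.088, -0, 67.689, -10.227], TCP at [0.253, 0.571, 0.292] pointing down, gripper open.
Joint ranges: [-176.69, 176.69], [-43.24, 126.21], [12.49, 139.97], [-82, 262], [0, 151.66], [-163.58, 163.58]. Speed limits (degrees/s): [159.86, 159.86, 180, 180, 180, 180].

## Interface

Orientations are given as a 3x3 rotation matrix whose columns are the frame's x, y, z axes.
In Python, from rig import bot, viewer, ticket gives the robot as it stands. The module is installed in compiled form; this text tells all that it offers.
- The arm moves only by the tool arm_command, never from a script. Its argument "targets" is a list of rows, each an object with "rot": the turn, a rotation vector about the tool's x, y, z in degrees, a list of three; "offset": the shift along the tool's x, y, z in cm, a list of three; "gripper": the closure, from 0 (fully open) to 1 (shut). A call has 1 to 8 rows; each row is the pose to reach, as a shift and turn from the pose commanded when the call began, along the tool's axes at that moment; what a row does not reach only later rows make up. A row lasts 1/10 s, in which the tool goes at most 50 mm and 8.59 degrees, less where a joint would pass 70% of its speed; a pose out of reach is approached as far as the arm can. A call with a gripper value outside its range is refused whole. The fingers move at their own pace and stop on an object; the grip force is fixed at half the most. Time passes only in rows, so rows that repeat a pose let the fingers close. It gives the time, the measured TCP pose, the force and the opening at its end, in the units of the state.
- bot.read_state(): the state, without advancing time (a new reading comes with each control period).
- viewer.capture(name): name is "scene" or "top" or "wrist"; returns a dict with "frame" (420x560x3 uint8, red, green, blue), "fx", "fy", "cx", "cy" (pixels), "view" (4x4, takes a point from world to camera coordinates). Camera axes: x right, y down, z forward; pixel columns grow to the right and rows downward; lengths in m; the calibration is good to about 2 mm. A picture is of the moment at which its call begins. There is no depth.
- ticket.hand_in(): hands the job in, once; it reports no verdict.
The state is a dict: "time_s": time; "joint_positions": joint angles; "qvel": joint speeds; "tau": joint torques, N m; "position": TCP position; "tcp_rot": TCP orientation; "force": force on the tool from outside, world axes, zero at the start; "moment": the same for the moment, N m; "opening": opening from 0.0 (shut) to 1.0 (fully open).
Only numpy, scipy, OpenCV 4.12 (cv2) and the standard library are available. Lean on these libraries where they do the work, as an engineer would, in place of code of your own. Each camera call takes 0.05 s, during which the arm holds its last target. There are 200 camera calls.

## Working session

There is one attempt and no reset: what is moved stays moved. The work goes in short steps, Python scripts to look and compute and a tool call to move; the robot and the scene stay as the last step left them, time stands still between calls to the robot, and variables do not carry over. Pictures are saved under pics/ and viewed, about 8 in all and at most 12, crops included, and the job is handed in when it is done.

Besides the shell and the picture viewer there is one more tool, called after ">>>" as name(argument=value, ...) on one line, values as JSON. arm_command: Moves the arm, as the interface text tells. Its arguments: {"type":"object","properties":{"targets":{"type":"array"}},"required":["targets"]}

```bash
mkdir -p pics
python3 - <<'E'
from rig import bot,viewer
import cv2,numpy as np
for n in("scene","top"):
    c=viewer.capture(n); cv2.imwrite(f"pics/{n}0.png",c["frame"][:,:,::-1]); np.savez(f"{n}0.npz",**c)
    print(n,c["fx"],c["cx"],c["cy"],np.round(c["view"],3).tolist())
s=bot.read_state();print(s["position"],s["tcp_rot"],s["time_s"],s["opening"],s["force"])
E
```

```text
scene 532.428607950228 275.7823253721148 211.9235038693109 [[-0.743, 0.668, 0.021, 0.374], [0.364, 0.431, -0.826, -0.153], [-0.561, -0.606, -0.564, 1.844], [0.0, 0.0, 0.0, 1.0]]
top 481.1688166039634 280.8146071678192 204.61020461108518 [[-0.033, -0.999, 0.001, 0.068], [-0.978, 0.032, -0.206, 0.54], [0.206, -0.008, -0.978, 1.239], [0.0, 0.0, 0.0, 1.0]]
[0.25267341 0.57106814 0.29136017] [[ 4.04779087e-01  9.14413883e-01 -1.06852122e-03]
 [ 9.14412433e-01 -4.04780382e-01 -1.65693349e-03]
 [-1.94763942e-03 -3.06377061e-04 -9.99998056e-01]] 0.1 0.9970685429848682 [ 0.07657081  0.82909079 -0.57962993]
```

View pics/scene0.png

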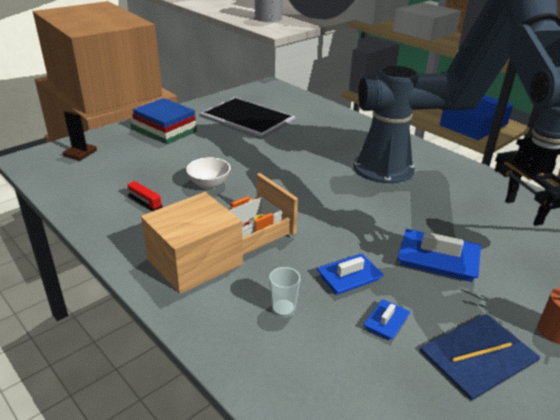

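View pics/top0.png

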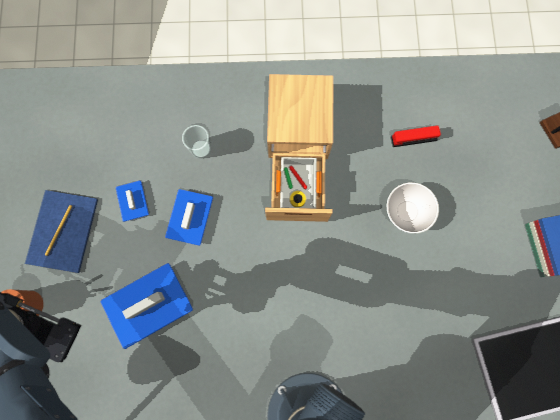

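The scene picture shows three blue lids, and the middle-sized one is at top-view (190,216). The drawer with the tub is at (298,185) and opens toward the robot. The tumbler is at (197,141), the bowl at (413,207) and the stapler at (416,135). Next I'll measure the lid and drawer.

```bash
cat > h.py <<'E'
import cv2,numpy as np
from rig import bot,viewer
def ray(c,px,z):
    px=np.atleast_2d(px).astype(float); V=np.array(c["view"]); R=V[:3,:3]; o=-R.T@V[:3,3]
    d=np.c_[(px[:,0]-c["cx"])/c["fx"],(px[:,1]-c["cy"])/c["fy"],np.ones(len(px))]@R
    return o+d*((z-o[2])/d[:,2])[:,None]
def mask(c,lo,hi,box):
    h=cv2.cvtColor(c["frame"],cv2.COLOR_RGB2HSV); m=cv2.inRange(h,np.array(lo),np.array(hi))
    k=np.zeros_like(m); x0,y0,x1,y1=box; k[y0:y1,x0:x1]=m[y0:y1,x0:x1]; return k
def big(m): return sorted(cv2.findContours(m,cv2.RETR_EXTERNAL,cv2.CHAIN_APPROX_NONE)[0],key=cv2.contourArea)[::-1]
def rect(c,pts,z):
    p=ray(c,pts.reshape(-1,2),z)[:,:2].astype(np.float32); r=cv2.minAreaRect(p*1000)
    return np.round(r[0],1),np.round(r[1],1),round(r[2],1)
E
python3 - <<'E'
from h import *
for n,box in(("top",(160,180,220,250)),("scene",(310,245,390,298))):
    c=dict(np.load(n+"0.npz"))
    m=big(mask(c,(105,120,60),(130,255,255),box))[0]
    print(n,"plate",rect(c,m,.022))
    # rib: bright, low saturation
    w=big(mask(c,(0,0,170),(180,80,255),box))
    print("rib",rect(c,w[0],.054),cv2.boundingRect(w[0]))
c=dict(np.load("top0.npz"))
for k in big(mask(c,(5,170,120),(16,255,255),(262,145,335,215)))[:4]:
    print("orange",cv2.boundingRect(k),cv2.contourArea(k),rect(c,k,.09))
w=big(mask(c,(8,40,90),(28,255,255),(255,60,345,145)))[0]; print("cab",cv2.boundingRect(w),rect(c,w,.138))
w=big(mask(c,(8,40,60),(28,255,255),(255,206,345,225)))[0]; print("panel",cv2.boundingRect(w),rect(c,w,.134))
f=c["frame"][140:230,255:345,::-1]; a=cv2.resize(f,None,fx=6.5,fy=6.5,interpolation=cv2.INTER_CUBIC)
cv2.imwrite("pics/drawer.png",a)
for nm,p,z in(("tumbler",(197,150),0),("bowl",(412,210),.05)):print(nm,ray(c,p,z))
E
```

```text
top plate (array([523.8, 304.2]), array([100.6, 141.2]), 75.1)
rib (array([522.1, 304.6]), array([16.2, 71.5]), 75.2) (181, 202, 12, 27)
scene plate (array([528.8, 306.3]), array([109.1, 149.9]), 75.2)
rib (array([534.9, 315.2]), array([42.1, 81.6]), 75.3) (339, 257, 25, 19)
orange (316, 171, 6, 24) 87.0 (array([591. , -50.9]), array([13.2, 62.9]), 87.1)
orange (276, 170, 5, 26) 82.5 (array([594.5,  56.2]), array([10.6, 68.3]), 88.2)
orange (318, 196, 1, 1) 0.0 (array([554.3, -47.7]), array([0., 0.]), 0.0)
cab (267, 74, 67, 71) (array([779.8,  -8.3]), array([172.5, 198.2]), 86.8)
panel (265, 206, 68, 16) (array([500.8,   7.3]), array([169. ,  38.4]), 88.1)
tumbler [[0.72186306 0.28589798 0.        ]]
bowl [[ 0.516274   -0.30294932  0.05      ]]
```

View pics/drawer.png

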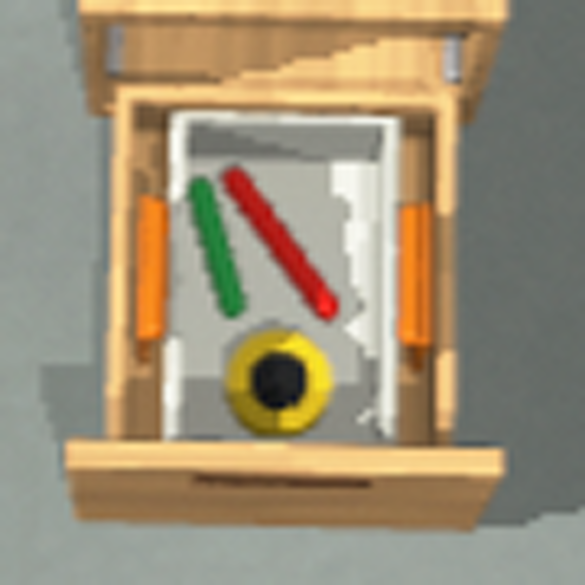

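The crop shows the tub mouth with clips at crop x≈152 and x≈415. The far rim corners are at (172,113) and (398,118), and the panel's top face spans (70,440) to (505,475).

Run:
```python
from h import *
c=dict(np.load("top0.npz"))
P=lambda p:(np.array(p)+.5)/6.5-.5+np.array([255,140])
for nm,p,z in(("clipLtop/bot",[(153,197),(149,340)],.093),("clipRtop/bot",[(414,204),(416,346)],.093),("tubfar",[(172,113),(398,118)],.08),
 ("panel far",[(70,440),(505,450)],.134),("panel near",[(70,466),(505,475)],.134)):
    q=ray(c,P(p),z)[:,:2]*1000; d=q[1]-q[0]; print(nm,np.round(q,1).tolist(),"mid",np.round(q.mean(0),1),"ang",np.round(np.degrees(np.arctan2(d[1],d[0])),1),"len",np.linalg.norm(d).round(1))
c=dict(np.load("top0.npz")); w=big(mask(c,(8,40,90),(28,255,255),(255,60,345,143)))[0]
w=cv2.approxPolyDP(w,4,True).reshape(-1,2); print(np.c_[w,ray(c,w,.138)[:,:2]*1000].round(1))
s=bot.read_state(); R=np.array(s["tcp_rot"]); print(np.degrees(np.arctan2(R[1,0],R[0,0])))
t=np.array([.522,.3045,.292]); print("to lid, tool cm",R.T@(t-s["position"])*100)
```

```text
clipLtop/bot [[628.1, 54.8], [568.2, 58.4]] mid [598.1  56.6] ang 176.6 len 60.0
clipRtop/bot [[621.6, -51.5], [562.1, -49.4]] mid [591.9 -50.5] ang 178.0 len 59.5
tubfar [[667.7, 45.7], [662.5, -47.9]] mid [665.1  -1.1] ang -93.2 len 93.8
panel far [[519.5, 90.4], [510.0, -78.2]] mid [514.8   6.1] ang -93.2 len 168.8
panel near [[509.2, 90.6], [500.1, -77.7]] mid [504.7   6.5] ang -93.1 len 168.5
[[269.   74.  881.5  70.9]
 [267.  142.  691.   81.4]
 [333.  142.  685.4 -89.4]
 [333.   76.  870.2 -99.6]]
66.12266754527977
to lid, tool cm [-13.47366968  35.41773285  -0.04859198]
```

>>> arm_command(targets=[{"rot": [0, 0, -9.1], "offset": [-13.5, 35.4, 0], "gripper": 0}, {"rot": [0, 0, -9.1], "offset": [-13.5, 35.4, 0], "gripper": 0}, {"rot": [0, 0, -9.1], "offset": [-13.5, 35.4, 0], "gripper": 0}, {"rot": [0, 0, -9.1], "offset": [-13.5, 35.4, 0], "gripper": 0}, {"rot": [0, 0, -9.1], "offset": [-13.5, 35.4, 0], "gripper": 0}, {"rot": [0, 0, -9.1], "offset": [-13.5, 35.4, 0], "gripper": 0}, {"rot": [0, 0, -9.1], "offset": [-13.5, 35.4, 0], "gripper": 0}, {"rot": [0, 0, -9.1], "offset": [-13.5, 35.4, 0], "gripper": 0}])

```text
time_s: 0.9
position: [0.5244, 0.3019, 0.2919]
tcp_rot: [[0.258, 0.966, 0.0], [0.966, -0.258, -0.001], [-0.001, 0.001, -1.0]]
force: [0.3, -0.4, -1.0]
opening: 1.002
```

>>> arm_command(targets=[{"rot": [0, 0, 0], "offset": [0, 0, 4], "gripper": 0}, {"rot": [0, 0, 0], "offset": [0, 0, 4], "gripper": 0}, {"rot": [0, 0, 0], "offset": [0, 0, 4], "gripper": 0}, {"rot": [0, 0, 0], "offset": [0, 0, 4], "gripper": 0}])

```text
time_s: 1.3
position: [0.5219, 0.3056, 0.2533]
tcp_rot: [[0.254, 0.967, 0.001], [0.967, -0.254, 0.0], [0.001, 0.001, -1.0]]
force: [-0.5, -0.4, -0.2]
opening: 1.003
```

Run:
```python
from h import *
c=viewer.capture("wrist"); cv2.imwrite("pics/w1.png",c["frame"][:,:,::-1]); np.savez("w1.npz",**c)
s=bot.read_state(); R=np.array(s["tcp_rot"]); print(s["position"],R.round(3).tolist(),s["time_s"],s["force"])
m=big(mask(c,(105,120,50),(130,255,255),(0,0,560,420)))
for k in m[:2]: print(cv2.contourArea(k),cv2.boundingRect(k),rect(c,k,.022))
for k in big(mask(c,(0,0,150),(180,80,255),(0,0,560,420)))[:3]: print(cv2.contourArea(k),cv2.boundingRect(k),rect(c,k,.054))
```

```text
[0.5220428  0.3057587  0.25367215] [[0.254, 0.967, 0.002], [0.967, -0.254, 0.001], [0.001, 0.002, -1.0]] 1.35 [ 0.58389872 -0.22866094  0.07102556]
17083.5 (223, 108, 119, 155) (array([524.9, 305.4]), array([ 99.9, 140.9]), 75.3)
8617.5 (409, 130, 114, 130) (array([574.3, 463.3]), array([102.4,  71.9]), 13.9)
25207.5 (345, 0, 215, 208) (array([490.6, 448. ]), array([170.7, 150. ]), 75.3)
4833.0 (0, 120, 85, 118) (array([465.3, 122.4]), array([ 64.1, 101.3]), 62.5)
1548.0 (273, 152, 20, 88) (array([522.4, 306.4]), array([15.8, 72.8]), 75.3)
```

View pics/w1.png

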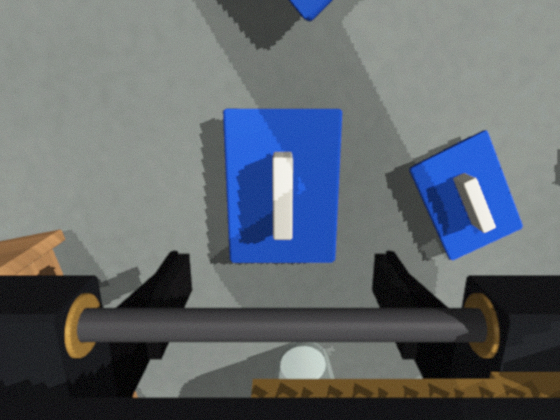

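The wrist picture shows the lid plate at (223–342,108–263), with its rib at (283,196) between the fingers. That agrees with the top view to about 1 mm, so I'll descend and grasp.

>>> arm_command(targets=[{"rot": [0, 0, 0], "offset": [0, 0.15, 5], "gripper": 0}, {"rot": [0, 0, 0], "offset": [0, 0.15, 10], "gripper": 0}, {"rot": [0, 0, 0], "offset": [0, 0.15, 13], "gripper": 0}, {"rot": [0, 0, 0], "offset": [0, 0.15, 14.6], "gripper": 0}, {"rot": [0, 0, 0], "offset": [0, 0.15, 15.4], "gripper": 0}, {"rot": [0, 0, 0], "offset": [0, 0.15, 15.4], "gripper": 0}, {"rot": [0, 0, 0], "offset": [0, 0.15, 15.4], "gripper": 0.5}, {"rot": [0, 0, 0], "offset": [0, 0.15, 15.4], "gripper": 0.7}])

```text
time_s: 2.15
position: [0.5244, 0.3049, 0.0999]
tcp_rot: [[0.255, 0.967, 0.003], [0.967, -0.255, 0.001], [0.002, 0.003, -1.0]]
force: [0.2, 0.1, -0.2]
opening: 0.895
```

>>> arm_command(targets=[{"rot": [0, 0, 0], "offset": [0, 0, 0], "gripper": 1}, {"rot": [0, 0, 0], "offset": [0, 0, 0], "gripper": 1}, {"rot": [0, 0, 0], "offset": [0, 0, 0], "gripper": 1}, {"rot": [0, 0, 0], "offset": [0, 0, 0], "gripper": 1}, {"rot": [0, 0, 0], "offset": [0, 0, 0], "gripper": 1}, {"rot": [0, 0, 0], "offset": [0, 0, 0], "gripper": 1}])

```text
time_s: 2.75
position: [0.5235, 0.3043, 0.0982]
tcp_rot: [[0.255, 0.967, -0.0], [0.967, -0.255, -0.0], [-0.0, -0.0, -1.0]]
force: [-0.0, -0.1, -0.4]
opening: 0.355
```

Still closing, so I'll finish the close and then lift 15 cm.

>>> arm_command(targets=[{"rot": [0, 0, 0], "offset": [0, 0, 0], "gripper": 1}, {"rot": [0, 0, 0], "offset": [0, 0, 0], "gripper": 1}, {"rot": [0, 0, 0], "offset": [0, 0, 0], "gripper": 1}, {"rot": [0, 0, 0], "offset": [0, 0, 0], "gripper": 1}, {"rot": [0, 0, 0], "offset": [0, 0, 0], "gripper": 1}])

```text
time_s: 3.25
position: [0.5235, 0.3044, 0.0982]
tcp_rot: [[0.255, 0.967, 0.0], [0.967, -0.255, -0.0], [-0.0, 0.0, -1.0]]
force: [-0.8, 0.0, -0.7]
opening: 0.184
```

>>> arm_command(targets=[{"rot": [0, 0, 0], "offset": [0, 0, -1], "gripper": 1}, {"rot": [0, 0, 0], "offset": [0, 0, -3], "gripper": 1}, {"rot": [0, 0, 0], "offset": [0, 0, -7], "gripper": 1}, {"rot": [0, 0, 0], "offset": [0, 0, -11], "gripper": 1}, {"rot": [0, 0, 0], "offset": [0, 0, -15], "gripper": 1}, {"rot": [0, 0, 0], "offset": [0, 0, -17], "gripper": 1}, {"rot": [0, 0, 0], "offset": [0, 0, -17], "gripper": 1}])

```text
time_s: 3.95
position: [0.525, 0.305, 0.2726]
tcp_rot: [[0.255, 0.967, 0.008], [0.967, -0.255, 0.003], [0.005, 0.007, -1.0]]
force: [0.5, 0.2, -1.3]
opening: 0.186
```

Run:
```python
from h import *
s=bot.read_state(); R=np.array(s["tcp_rot"]); p=np.array(s["position"]); print(p,R.round(4).tolist(),s["opening"],s["force"],s["moment"])
yaw=np.degrees(np.arctan2(R[1,0],R[0,0]));print(yaw,"rot z",-(86.9-yaw))
print("to tub tool cm",R.T@(np.array([.5953,.0025,p[2]])-p)*100)
```

```text
[0.52501617 0.30497218 0.27261016] [[0.2549, 0.9669, 0.0081], [0.9669, -0.255, 0.0028], [0.0048, 0.0071, -1.0]] 0.18580092144668234 [ 0.50788195  0.15536468 -1.32040873] [-0.02288847 -0.04025205 -0.03211449]
75.22945936856502 rot z -11.670540631434989
to tub tool cm [-27.4554977   14.50817702  -0.02821243]
```

>>> arm_command(targets=[{"rot": [0, 0, -11.7], "offset": [-27.4, 14.6, 0], "gripper": 1}, {"rot": [0, 0, -11.7], "offset": [-27.4, 14.6, 0], "gripper": 1}, {"rot": [0, 0, -11.7], "offset": [-27.4, 14.6, 0], "gripper": 1}, {"rot": [0, 0, -11.7], "offset": [-27.4, 14.6, 0], "gripper": 1}, {"rot": [0, 0, -11.7], "offset": [-27.4, 14.6, 0], "gripper": 1}, {"rot": [0, 0, -11.7], "offset": [-27.4, 14.6, 0], "gripper": 1}, {"rot": [0, 0, -11.7], "offset": [-27.4, 14.6, 0], "gripper": 1}, {"rot": [0, 0, -11.7], "offset": [-27.4, 14.6, 0], "gripper": 1}])

```text
time_s: 4.75
position: [0.5944, -0.0002, 0.2667]
tcp_rot: [[0.058, 0.998, -0.003], [0.998, -0.058, 0.0], [0.0, -0.003, -1.0]]
force: [-0.2, 0.6, -1.1]
opening: 0.179
```

>>> arm_command(targets=[{"rot": [0, 0, 0], "offset": [0, 0, 2], "gripper": 1}, {"rot": [0, 0, 0], "offset": [0, 0, 4], "gripper": 1}, {"rot": [0, 0, 0], "offset": [0, 0, 4], "gripper": 1}, {"rot": [0, 0, 0], "offset": [0, 0, 4], "gripper": 1}])

```text
time_s: 5.15
position: [0.5939, 0.0039, 0.2276]
tcp_rot: [[0.052, 0.999, -0.002], [0.999, -0.052, 0.001], [0.001, -0.002, -1.0]]
force: [-0.0, 0.5, -0.4]
opening: 0.182
```

Run:
```python
from h import *
s=bot.read_state(); R=np.array(s["tcp_rot"]); p=np.array(s["position"]); print(p,R.round(4).tolist(),s["time_s"],s["force"])
o=[]
for n in("wrist","top","scene"):
    c=viewer.capture(n); np.savez(n+"2.npz",**c); o.append(c)
a=o[0]["frame"]; b=cv2.resize(o[1]["frame"][140:230,240:360],(560,420),interpolation=cv2.INTER_CUBIC)
cv2.imwrite("pics/w2.png",np.vstack([a])[:,:,::-1])
b2=cv2.resize(o[2]["frame"][160:270,210:320],(420,420),interpolation=cv2.INTER_CUBIC)
cv2.imwrite("pics/b2.png",np.hstack([cv2.resize(b,(370,278)),cv2.resize(b2,(278,278))])[:,:,::-1])
```

```text
[0.59387412 0.00389314 0.22764556] [[0.0519, 0.9986, -0.0024], [0.9987, -0.0519, 0.0009], [0.0007, -0.0025, -1.0]] 5.15 [-0.02582243  0.47457338 -0.3577886 ]
```

View pics/w2.png

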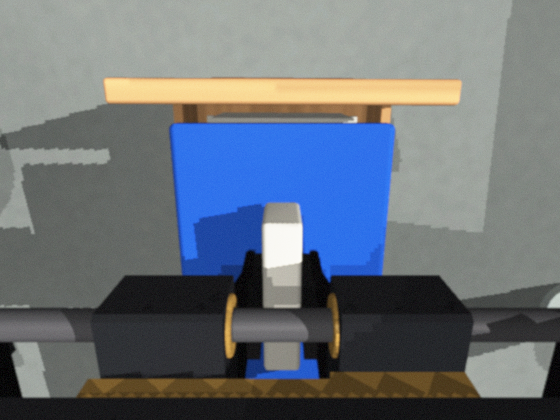

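View pics/b2.png

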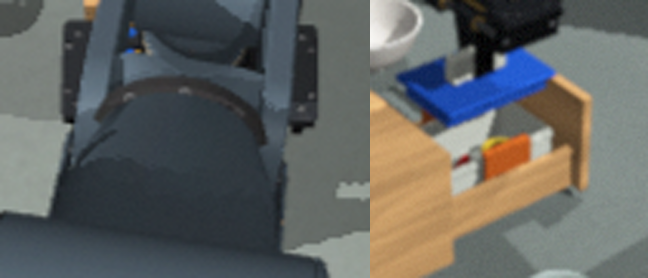

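The wrist view shows the held lid's near edge from (171,124) to (394,124), and the drawer panel's top from (105,80) to (461,104). I'll compare the two by rays from the same camera.

Run:
```python
from h import *
c=dict(np.load("wrist2.npz"))
def col(m): 
    k=big(m)[0]; return k.reshape(-1,2)
pm=mask(c,(8,60,150),(25,255,255),(60,60,520,110)); k=col(pm)
def edge(k,side):  # fit line to top/bottom edge
    xs=np.unique(k[:,0]); xs=xs[8:-8]; ys=[(k[k[:,0]==x,1].min()-.5 if side=="t" else k[k[:,0]==x,1].max()+.5) for x in xs]
    a,b=np.polyfit(xs,ys,1); return a,b
x0,x1=k[:,0].min()-.5,k[:,0].max()+.5
for s in"tb":
    a,b=edge(k,s); q=ray(c,[(x0,a*x0+b),(x1,a*x1+b)],.134)[:,:2]*1000; d=q[1]-q[0]
    yaw=np.degrees(np.arctan2(d[1],d[0]))
    print("panel",s,q.round(1).tolist(),"mid",q.mean(0).round(1),"len",np.linalg.norm(d).round(1),"yaw",yaw.round(2))
lm=mask(c,(105,120,50),(130,255,255),(150,110,420,270)); k=col(lm); print(cv2.boundingRect(k))
zt=.2276-.0982+.021
a,b=edge(k,"t"); q=[]
L=[];Rr=[]
for y in range(140,265,3):
    r=k[k[:,1]==y,0]; L.append((r.min()-.5,y)); Rr.append((r.max()+.5,y))
A=ray(c,L,zt)*1000;B=ray(c,Rr,zt)*1000
fa=np.polyfit(A[:,0],A[:,1],1);fb=np.polyfit(B[:,0],B[:,1],1); print("side yaws",np.degrees(np.arctan([fa[0],fb[0]])))
q=ray(c,[(171,a*171+b),(394,a*394+b)],zt)[:,:2]*1000
print("lid near edge",q.round(1).tolist(),"mid",q.mean(0),"len",np.linalg.norm(q[1]-q[0]))
lm=q.mean(0); t=np.radians(-3.1); print("lid centre",lm+70*np.array([np.cos(t),np.sin(t)]))
print("sideways at x=595:",np.polyval(fa,595),np.polyval(fb,595),(np.polyval(fa,595)+np.polyval(fb,595))/2)
```

```text
panel t [[500.8, -74.9], [510.1, 92.4]] mid [505.5   8.8] len 167.6 yaw 86.8
panel b [[512.5, -77.2], [522.8, 93.6]] mid [517.7   8.2] len 171.1 yaw 86.56
(169, 123, 226, 147)
side yaws [-2.87305667 -2.96456235]
lid near edge [[522.0, -41.1], [527.2, 57.0]] mid [524.5946425    7.92220707] len 98.26402886796185
lid centre [594.49220942   4.13669016]
sideways at x=595: -46.15313731606035 54.03362560040158 3.940244142170613
```

>>> arm_command(targets=[{"rot": [0, 0, 0.2], "offset": [-0.06, 0.2, 0], "gripper": 1}, {"rot": [0, 0, 0.2], "offset": [-0.06, 0.2, 1.5], "gripper": 1}, {"rot": [0, 0, 0.2], "offset": [-0.06, 0.2, 3], "gripper": 1}, {"rot": [0, 0, 0.2], "offset": [-0.06, 0.2, 4], "gripper": 1}, {"rot": [0, 0, 0.2], "offset": [-0.06, 0.2, 4.4], "gripper": 1}, {"rot": [0, 0, 0.2], "offset": [-0.06, 0.2, 4.6], "gripper": 1}, {"rot": [0, 0, 0.2], "offset": [-0.06, 0.2, 4.8], "gripper": 1}])

```text
time_s: 6.0
position: [0.5971, 0.0014, 0.1806]
tcp_rot: [[0.057, 0.998, 0.001], [0.998, -0.057, -0.0], [-0.0, 0.001, -1.0]]
force: [-0.0, 0.7, -1.5]
opening: 0.183
```

>>> arm_command(targets=[{"rot": [0, 0, 0], "offset": [0, 0, 0.1], "gripper": 1}, {"rot": [0, 0, 0], "offset": [0, 0, 0.2], "gripper": 1}, {"rot": [0, 0, 0], "offset": [0, 0, 0.3], "gripper": 1}, {"rot": [0, 0, 0], "offset": [0, 0, 0.3], "gripper": 1}])

```text
time_s: 6.4
position: [0.5967, 0.0015, 0.1773]
tcp_rot: [[0.057, 0.998, 0.0], [0.998, -0.057, -0.0], [-0.0, 0.0, -1.0]]
force: [0.0, -0.4, -1.6]
opening: 0.18
```

>>> arm_command(targets=[{"rot": [0, 0, 0], "offset": [0.13, 0, -0.2], "gripper": 1}, {"rot": [0, 0, 0], "offset": [0.13, 0, -0.1], "gripper": 1}, {"rot": [0, 0, 0], "offset": [0.13, 0, 0.1], "gripper": 1}, {"rot": [0, 0, 0], "offset": [0.13, 0, 0.2], "gripper": 1}, {"rot": [0, 0, 0], "offset": [0.13, 0, 0.2], "gripper": 1}])

```text
time_s: 6.9
position: [0.5966, 0.0028, 0.1749]
tcp_rot: [[0.057, 0.998, -0.001], [0.998, -0.057, 0.0], [0.0, -0.001, -1.0]]
force: [-0.4, -0.2, -1.1]
opening: 0.188
```

>>> arm_command(targets=[{"rot": [0, 0, 0], "offset": [0, 0, 0.1], "gripper": 1}, {"rot": [0, 0, 0], "offset": [0, 0, 0.2], "gripper": 1}, {"rot": [0, 0, 0], "offset": [0, 0, 0.3], "gripper": 1}, {"rot": [0, 0, 0], "offset": [0, 0, 0.3], "gripper": 1}])

```text
time_s: 7.3
position: [0.5972, 0.0034, 0.1731]
tcp_rot: [[0.057, 0.998, 0.001], [0.998, -0.057, 0.001], [0.001, 0.001, -1.0]]
force: [-1.3, 2.5, 3.5]
opening: 0.18
```

>>> arm_command(targets=[{"rot": [0, 0, 0], "offset": [0.05, 0, 0.1], "gripper": 1}, {"rot": [0, 0, 0], "offset": [0.05, 0, 0.2], "gripper": 1}, {"rot": [0, 0, 0], "offset": [0.05, 0, 0.3], "gripper": 1}, {"rot": [0, 0, 0], "offset": [0.05, 0, 0.3], "gripper": 1}])

```text
time_s: 7.7
position: [0.5981, 0.0031, 0.1717]
tcp_rot: [[0.057, 0.998, 0.004], [0.998, -0.057, -0.001], [-0.001, 0.004, -1.0]]
force: [-0.1, 2.0, 11.8]
opening: 0.178
```

>>> arm_command(targets=[{"rot": [0, 0, 0], "offset": [0, 0, 0.15], "gripper": 1}, {"rot": [0, 0, 0], "offset": [0, 0, 0.3], "gripper": 1}, {"rot": [0, 0, 0], "offset": [0, 0, 0.3], "gripper": 1}])

```text
time_s: 8.0
position: [0.598, 0.0032, 0.1676]
tcp_rot: [[0.057, 0.998, 0.004], [0.998, -0.057, -0.0], [-0.0, 0.004, -1.0]]
force: [1.1, 0.9, 3.5]
opening: 0.179
```

>>> arm_command(targets=[{"rot": [0, 0, 0], "offset": [0, 0, 0.2], "gripper": 1}, {"rot": [0, 0, 0], "offset": [0, 0, 0.4], "gripper": 1}, {"rot": [0, 0, 0], "offset": [0, 0, 0.6], "gripper": 1}, {"rot": [0, 0, 0], "offset": [0, 0, 0.6], "gripper": 1}])

```text
time_s: 8.4
position: [0.5962, 0.0033, 0.1602]
tcp_rot: [[0.057, 0.998, -0.002], [0.998, -0.057, 0.0], [0.0, -0.002, -1.0]]
force: [-0.9, 1.7, 3.4]
opening: 0.185
```

>>> arm_command(targets=[{"rot": [0, 0, 0], "offset": [0, 0, 0.1], "gripper": 1}, {"rot": [0, 0, 0], "offset": [0, 0, 0.2], "gripper": 1}, {"rot": [0, 0, 0], "offset": [0, 0, 0.2], "gripper": 1}])

```text
time_s: 8.7
position: [0.5972, 0.0032, 0.1601]
tcp_rot: [[0.057, 0.998, 0.001], [0.998, -0.057, -0.0], [-0.0, 0.001, -1.0]]
force: [-2.7, 1.8, 12.0]
opening: 0.182
```

The lid stops at TCP z 0.160, exactly the expected home height, and the force is rising. I'll press once more, ease off, open partially and lift.

>>> arm_command(targets=[{"rot": [0, 0, 0], "offset": [0, 0, 0.15], "gripper": 1}, {"rot": [0, 0, 0], "offset": [0, 0, 0.15], "gripper": 1}, {"rot": [0, 0, 0], "offset": [0, 0, -0.1], "gripper": 1}, {"rot": [0, 0, 0], "offset": [0, 0, -0.2], "gripper": 0.65}, {"rot": [0, 0, 0], "offset": [0, 0, -0.2], "gripper": 0.65}, {"rot": [0, 0, 0], "offset": [0, 0, -0.2], "gripper": 0.65}, {"rot": [0, 0, 0], "offset": [0, 0, -0.2], "gripper": 0.65}, {"rot": [0, 0, 0], "offset": [0, 0, -0.2], "gripper": 0.65}])

```text
time_s: 9.5
position: [0.5966, 0.0032, 0.1598]
tcp_rot: [[0.057, 0.998, -0.001], [0.998, -0.057, 0.0], [0.0, -0.001, -1.0]]
force: [0.6, -0.4, 0.1]
opening: 0.347
```

>>> arm_command(targets=[{"rot": [0, 0, 0], "offset": [0, 0, -1], "gripper": 0.65}, {"rot": [0, 0, 0], "offset": [0, 0, -3], "gripper": 0.65}, {"rot": [0, 0, 0], "offset": [0, 0, -6], "gripper": 0.65}, {"rot": [0, 0, 0], "offset": [0, 0, -10], "gripper": 1}, {"rot": [0, 0, 0], "offset": [0, 0, -12], "gripper": 1}, {"rot": [0, 0, 0], "offset": [0, 0, -12], "gripper": 1}])

```text
time_s: 10.1
position: [0.5987, 0.003, 0.2847]
tcp_rot: [[0.057, 0.998, 0.009], [0.998, -0.057, -0.002], [-0.001, 0.009, -1.0]]
force: [-0.1, -0.2, -0.7]
opening: 0.161
```

Run:
```python
from h import *
s=bot.read_state(); print(s["position"],s["time_s"],s["force"],s["opening"])
a=viewer.capture("wrist");np.savez("wrist3.npz",**a); b=viewer.capture("scene"); np.savez("scene3.npz",**b)
cv2.imwrite("pics/w3.png",np.hstack([cv2.resize(a["frame"],(480,360)),cv2.resize(b["frame"][165:265,220:308],(317,360),interpolation=cv2.INTER_CUBIC)])[:,:,::-1])
```

```text
[0.59874062 0.00299227 0.28474782] 10.1 [-0.05718454 -0.16447779 -0.72071188] 0.16105451679049698
```

View pics/w3.png

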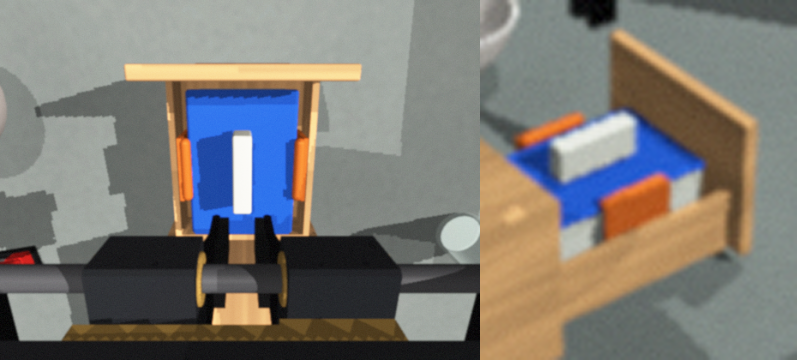

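Both orange clips sit over the lid's edges and the plate is level with the tub. Next the arm goes to the front of the panel with the fingers closed.

>>> arm_command(targets=[{"rot": [0, 0, 0], "offset": [0, -5, 0], "gripper": 1}, {"rot": [0, 0, 0], "offset": [0, -10, 0], "gripper": 1}, {"rot": [0, 0, 0], "offset": [0, -13.5, 0], "gripper": 1}, {"rot": [0, 0, 0], "offset": [0, -13.5, 0], "gripper": 1}, {"rot": [0, 0, 0], "offset": [0, -13.5, 5], "gripper": 1}, {"rot": [0, 0, 0], "offset": [0, -13.5, 10], "gripper": 1}, {"rot": [0, 0, 0], "offset": [0, -13.5, 12], "gripper": 1}, {"rot": [0, 0, 0], "offset": [0, -13.5, 12], "gripper": 1}])

```text
time_s: 11.0
position: [0.4602, 0.0113, 0.1567]
tcp_rot: [[0.058, 0.998, -0.009], [0.998, -0.058, 0.002], [0.001, -0.009, -1.0]]
force: [0.1, -0.4, 1.1]
opening: 0.007
```

>>> arm_command(targets=[{"rot": [0, 0, 0], "offset": [0, 1, 0], "gripper": 1}, {"rot": [0, 0, 0], "offset": [0, 2, 0], "gripper": 1}, {"rot": [0, 0, 0], "offset": [0, 3, 0], "gripper": 1}, {"rot": [0, 0, 0], "offset": [0, 4, 0], "gripper": 1}, {"rot": [0, 0, 0], "offset": [0, 5, 0], "gripper": 1}])

```text
time_s: 11.5
position: [0.5119, 0.0082, 0.1609]
tcp_rot: [[0.057, 0.998, -0.002], [0.998, -0.057, 0.0], [-0.0, -0.002, -1.0]]
force: [-3.7, -0.1, 1.8]
opening: 0.004
```

The panel is moving at about 3.7 N, so I'll keep pushing.

>>> arm_command(targets=[{"rot": [0, 0, 0], "offset": [0, 1.5, 0], "gripper": 1}, {"rot": [0, 0, 0], "offset": [0, 3, 0], "gripper": 1}, {"rot": [0, 0, 0], "offset": [0, 4.5, 0], "gripper": 1}, {"rot": [0, 0, 0], "offset": [0, 6, 0], "gripper": 1}, {"rot": [0, 0, 0], "offset": [0, 7.5, 0], "gripper": 1}, {"rot": [0, 0, 0], "offset": [0, 9, 0], "gripper": 1}, {"rot": [0, 0, 0], "offset": [0, 10.5, 0], "gripper": 1}, {"rot": [0, 0, 0], "offset": [0, 12, 0], "gripper": 1}])

```text
time_s: 12.3
position: [0.6318, 0.0015, 0.1606]
tcp_rot: [[0.057, 0.998, -0.002], [0.998, -0.057, 0.0], [0.0, -0.002, -1.0]]
force: [-3.6, 0.6, 3.3]
opening: 0.004
```

>>> arm_command(targets=[{"rot": [0, 0, 0], "offset": [0, 0.6, 0], "gripper": 1}, {"rot": [0, 0, 0], "offset": [0, 1.2, 0], "gripper": 1}, {"rot": [0, 0, 0], "offset": [0, 1.8, 0], "gripper": 1}, {"rot": [0, 0, 0], "offset": [0, 2.4, 0], "gripper": 1}, {"rot": [0, 0, 0], "offset": [0, 2.4, 0], "gripper": 1}])

```text
time_s: 12.8
position: [0.657, -0.0002, 0.1603]
tcp_rot: [[0.057, 0.998, 0.003], [0.998, -0.057, -0.0], [-0.0, 0.003, -1.0]]
force: [0.2, -0.4, -0.6]
opening: 0.004
```

>>> arm_command(targets=[{"rot": [0, 0, 0], "offset": [0, 0.2, 0], "gripper": 1}, {"rot": [0, 0, 0], "offset": [0, 0.4, 0], "gripper": 1}, {"rot": [0, 0, 0], "offset": [0, 0.6, 0], "gripper": 1}, {"rot": [0, 0, 0], "offset": [0, 0.8, 0], "gripper": 1}, {"rot": [0, 0, 0], "offset": [0, 0.8, 0], "gripper": 1}])

```text
time_s: 13.3
position: [0.664, -0.0006, 0.1602]
tcp_rot: [[0.057, 0.998, 0.001], [0.998, -0.057, 0.0], [0.0, 0.001, -1.0]]
force: [-1.9, -0.3, 1.6]
opening: 0.004
```

>>> arm_command(targets=[{"rot": [0, 0, 0], "offset": [0, 0.2, 0], "gripper": 1}, {"rot": [0, 0, 0], "offset": [0, 0.4, 0], "gripper": 1}, {"rot": [0, 0, 0], "offset": [0, 0.4, 0], "gripper": 1}])

```text
time_s: 13.6
position: [0.6669, -0.0008, 0.1602]
tcp_rot: [[0.057, 0.998, -0.003], [0.998, -0.057, 0.0], [-0.0, -0.003, -1.0]]
force: [-5.5, -0.3, 3.1]
opening: 0.002
```

>>> arm_command(targets=[{"rot": [0, 0, 0], "offset": [0, 0.2, 0], "gripper": 1}, {"rot": [0, 0, 0], "offset": [0, 0.3, 0], "gripper": 1}, {"rot": [0, 0, 0], "offset": [0, 0.3, 0], "gripper": 1}])

```text
time_s: 13.9
position: [0.6671, -0.0007, 0.1602]
tcp_rot: [[0.057, 0.998, -0.01], [0.998, -0.057, 0.0], [-0.0, -0.01, -1.0]]
force: [-11.3, -1.1, 7.3]
opening: 0.003
```

>>> arm_command(targets=[{"rot": [0, 0, 0], "offset": [0, 0.2, 0], "gripper": 1}, {"rot": [0, 0, 0], "offset": [0, 0.3, 0], "gripper": 1}, {"rot": [0, 0, 0], "offset": [0, 0.3, 0], "gripper": 1}])

```text
time_s: 14.2
position: [0.6674, -0.0007, 0.1602]
tcp_rot: [[0.056, 0.998, -0.017], [0.998, -0.056, 0.001], [-0.0, -0.017, -1.0]]
force: [-17.7, -1.1, 11.0]
opening: 0.005
```

It has stopped hard at x≈0.667. I'll retreat, then check with the cameras.

>>> arm_command(targets=[{"rot": [0, 0, 0], "offset": [0, -1, 0], "gripper": 1}, {"rot": [0, 0, 0], "offset": [0, -5, 0], "gripper": 1}, {"rot": [0, 0, 0], "offset": [0, -10, 0], "gripper": 1}, {"rot": [0, 0, 0], "offset": [0, -15, -3], "gripper": 1}, {"rot": [0, 0, 0], "offset": [0, -20, -8], "gripper": 1}, {"rot": [0, 0, 0], "offset": [0, -20, -12], "gripper": 1}, {"rot": [0, 0, 0], "offset": [0, -20, -12], "gripper": 1}, {"rot": [0, 0, 0], "offset": [0, -20, -12], "gripper": 1}])

```text
time_s: 15.0
position: [0.476, 0.01, 0.2829]
tcp_rot: [[0.057, 0.998, 0.009], [0.998, -0.057, -0.002], [-0.001, 0.009, -1.0]]
force: [-0.2, 0.7, -0.6]
opening: 0.007
```

Run:
```python
from h import *
s=bot.read_state(); print(s["position"],s["time_s"],s["force"])
a=viewer.capture("top"); b=viewer.capture("scene"); np.savez("top4.npz",**a)
cv2.imwrite("pics/f.png",np.hstack([cv2.resize(a["frame"][60:260,170:460],(440,303)),cv2.resize(b["frame"][150:300,130:310],(360,303),interpolation=cv2.INTER_CUBIC)])[:,:,::-1])
```

```text
[0.47603204 0.0099525  0.28287247] 15.0 [-0.21448262  0.65266203 -0.55695896]
```

View pics/f.png

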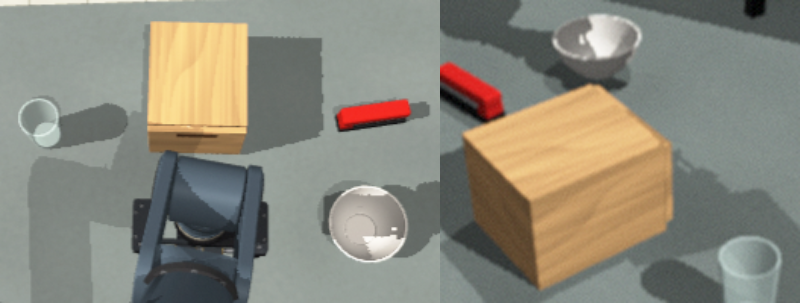

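The drawer panel is flush with the cabinet at top-crop (198,127). The bowl, tumbler and stapler look undisturbed, and the arm is clear.

```bash
python3 -c "
from rig import ticket;ticket.hand_in()"
```

```text
the job is handed in; nothing more can be done
```

The lid is on the tub with both clips snapped over it, the drawer is shut, and the job was handed in at about 15 s of the 56 s allowed.

- **Lid:** I gripped the middle-sized lid by its rib and plugged it into the tub. Resistance peaked at about 12 N, dropped off, and the lid then stopped at TCP z 0.160, the height expected for home. Pictures after release showed both clips over its edges.
- **Drawer:** I pushed the panel with closed fingertips at about 4 N until it stopped hard, at about 18 N. The final pictures show the panel flush with the cabinet.
- **Surroundings:** The bowl, tumbler and stapler look undisturbed by eye; I did not re-measure their positions. The arm was clear of everything at the end.

**Not verified or in disagreement:**
- The top and wrist views of the tub position differed by about 2 mm, so I aimed at the average.
- Once the drawer was shut the lid was out of sight. That it is still home rests on the earlier pictures and on it passing under the cabinet's top without catching.
- I did not measure the exact drawer gap. The stop came about 3 mm further in than my estimate, within measuring error.

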